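Take a slide carrier off the warmer and stack it

ROBOT

A 6-joint arm with a two-finger parallel gripper is mounted at the origin on the work surface. World frame = base frame: x ahead of the robot, y to its left, z up, the work surface at z = 0. Lengths are in mm, angles in rad, forces in N, time in s.
With the tool pointing down it reaches from about 350 to 975 mm from the base axis. Payload 7.1 kg.
Tool frame: the origin (TCP) lies at the very end of the fingers, on their centre line; the grasp point (between the pads) lies 19 mm behind it; x points along the fingers, y is the direction in which the jaws open and shut, and the axes are right-handed (so a half turn about x gives the same grasp; the last joint's range is limited). The gripper opens to 88 mm and grips with 3 to 60 N. Pads are 20 mm wide; open, the fingers measure 115 mm over their backs; the gripper's body (75 mm by 178 mm) begins 61 mm behind the grasp point.
Start: joints at [-0.019, 0.423, 1.63, -0, 1.089, -0.019], TCP at [624.984, 0.026, 185.875] pointing down, gripper open.
Joint ranges: [-3, 3], [-0.9, 2.11], [0.09, 2.58], [-1.31, 4.45], [0.11, 2.69], [-2.54, 2.54]. Speed limits (rad/s): [2.39, 2.39, 3.01, 3.14, 3.14, 3.14].

INTERFACE

Orientations are given as a rotation vector (axis times angle).
In Python, from workcell import ctrl gives the robot as it stands. The module is installed in compiled form; this text tells all that it offers.
- The arm moves only by the tool carry_out, never from a script. Its argument "commands" is a list of rows, each a list of 6 numbers: the shift along the tool's x, y, z in m, then the turn, a rotation vector about the tool's x, y, z in degrees. In form: [[tx, ty, tz, rx, ry, rz], ...]. A call has 1 to 8 rows; each row shifts and turns the pose as measured when the row begins, along the tool's axes as they then stand; what a row does not reach is not made up. A row lasts 1/8 s, in which the tool goes at most 62.5 mm and 10.7 degrees, less where a joint would pass 70% of its speed; a pose out of reach is approached as far as the arm can. A call with a gripper value outside its range is refused whole. "grip" is the closure, from 0 (fully open) to 1 (shut), set as the call begins (left out, the last holds). The fingers move at their own pace and stop on an object; the grip force is fixed at half the most. Time passes only in rows, so rows that do not move let the fingers close. It gives the time, the measured TCP pose, the force and the opening at its end, in the units of the state.
- ctrl.get_obs(): the state, without advancing time (a new reading comes with each control period).
- ctrl.get_image(name): name is "scene" or "side" or "wrist"; returns a dict with "pixels" (420x560x3 uint8, blue, green, red), "intrinsics" (3x3 intrinsics, pixels), "rvec" (rotation vector, rad) and "tvec" (3), from world to camera coordinates, as OpenCV has them. Camera axes: x right, y down, z forward; pixel columns grow to the right and rows downward; lengths in mm; the calibration is good to about 2 mm. A picture is of the moment at which its call begins. There is no depth.
- ctrl.close_job(): hands the job in, once; it reports no verdict.
The state is a dict: "t": time; "qpos": joint angles; "qvel": joint speeds; "joint_torque": joint torques, N m; "ee_pos": TCP position; "orientation": TCP orientation; "ft_force": force on the tool from outside, world axes, zero at the start; "moment": the same for the moment, N m; "width": finger opening in mm.
Only numpy, scipy, OpenCV 4.12 (cv2) and the standard library are available. Lean on these libraries where they do the work, as an engineer would, in place of code of your own. Each camera call takes 0.05 s, during which the arm holds its last target. There are 200 camera calls.

TASK

The blue slide carrier lying flat on the slide warmer is dry. Slide it over the warmer's front edge (the long edge facing the robot) until about a third of its length sticks out, then grip the overhanging end, lift the carrier off and lay it gently, without dropping it, squarely on top of the pile of blue carriers. Leave the pile standing in its place, and leave the yellow pile and the petri dish on the warmer where they are.

Things in the scene. Friction and masses are not known exactly. Their poses are not given: they have to be found in the camera images.
- carrier: the loose blue slide carrier on the warmer: a flat plate 120 mm long (its x), 54 mm wide (its y), 5 mm thick, with a white slide and a pink specimen let in flush on top; about 70 g. Origin: centre of its underside; z up. It starts with its x within 0.2 rad of the warmer's x and its front end 5 to 20 mm behind the warmer's front edge
- warmer: slide warmer, fixed: a white box with a flat dark steel top, 170 mm deep (its x), 280 mm wide (its y), top 60 mm above the table. Origin: centre of its underside, on the table. The front edge, a plain straight edge with no rim, is at x = -85 mm in its frame, and the front faces the robot (-x); nothing stands in front of it
- blue_top: upper one of the two loose blue carriers piled on a stand, same as the carrier: 120 mm long (its x), 54 mm wide (its y), 5 mm thick, with a white slide and a pink specimen let in flush on top. Origin: centre of its underside (40 mm above the table), so its top face is 5 mm above it (45 mm above the table). The stand is an aluminium block 112 x 46 mm and 35 mm high, fixed to the table, narrower than the carriers, with a black foot 125 x 70 mm and 5 mm high
- blue_lower: lower one of the two blue carriers of the pile, same size; origin: centre of its underside, on the stand 35 mm above the table
- yellow_top: upper one of two yellow carriers on the other stand (same sizes and stand); to be left alone
- yellow_lower: lower one of the two yellow carriers; to be left alone
- dish: clear petri dish with pink content, diameter 54 mm, 13 mm high, standing on the rear left part of the warmer (its +x, +y corner); origin at the centre of its underside; to be left alone

How it is judged:
By the outcome, as a careful person would: the job done as asked, in the order asked, and still so for the second after the job is handed in, with the robot touching nothing.
It also fails if it takes over 53 s, if anything falls off the work surface, if the arm or the gripper's body presses on something with over 40 N, if the wrist force passes 120 N, or if a joint passes its speed limit or range.

## Working session

There is one attempt and no reset: what is moved stays moved. The work goes in short steps, Python scripts to look and compute and a tool call to move; the robot and the scene stay as the last step left them, time stands still between calls to the robot, and variables do not carry over. Pictures are saved under pics/ and viewed, about 8 in all and at most 12, crops included, and the job is handed in when it is done.

Besides the shell and the picture viewer there is one more tool, called as name(argument=value, ...), one argument or row to a line, values as JSON. carry_out: Moves the arm, as the interface text tells. Its arguments: {"type":"object","properties":{"commands":{"type":"array"},"grip":{"type":"number"}},"required":["commands"]}

```bash
mkdir -p pics; cat > h.py <<'E'
import numpy as np, cv2
from workcell import ctrl
def snap(name,fn=None):
    im=ctrl.get_image(name)
    if fn: cv2.imwrite('pics/'+fn,im['pixels'])
    return im
def RT(im): return cv2.Rodrigues(np.array(im['rvec'],float))[0], np.array(im['tvec'],float).ravel()
def ray(im,uv):
    R,t=RT(im);K=np.array(im['intrinsics'],float)
    return -R.T@t, (R.T@np.linalg.inv(K)@np.array([uv[0],uv[1],1.]))
def onplane(im,uv,z):
    c,d=ray(im,uv); return c+d*(z-c[2])/d[2]
def tri(a,ua,b,ub):
    c1,d1=ray(a,ua);c2,d2=ray(b,ub);d1/=np.linalg.norm(d1);d2/=np.linalg.norm(d2)
    s=np.linalg.lstsq(np.stack([d1,-d2],1),c2-c1,rcond=None)[0]
    p,q=c1+s[0]*d1,c2+s[1]*d2
    return (p+q)/2,np.linalg.norm(p-q)
def proj(im,P):
    return cv2.projectPoints(np.array(P,float).reshape(-1,3),np.array(im['rvec'],float),np.array(im['tvec'],float),np.array(im['intrinsics'],float),None)[0].reshape(-1,2)
E
python3 - <<'E'
from h import *
import pickle
d={n:snap(n,n+'0.png') for n in('scene','side','wrist')}
pickle.dump(d,open('im0.pkl','wb'))
np.set_printoptions(precision=3,suppress=True)
for n in d:
    R,t=RT(d[n]);print(n,-R.T@t,R[2],d[n]['intrinsics'][0])
o=ctrl.get_obs();print(o)
cv2.imwrite('pics/a.png',np.vstack([np.hstack([cv2.resize(d['scene']['pixels'],(400,300)),cv2.resize(d['side']['pixels'],(400,300))]),np.hstack([cv2.resize(d['wrist']['pixels'],(400,300)),np.zeros((300,400,3),np.uint8)])]))
E
```

```text
scene [1281.973 -121.153 1236.33 ] [-0.544  0.075 -0.836] [530.209   0.    280.617]
side [ 413.799 -652.384  489.968] [ 0.148  0.828 -0.541] [387.573   0.    276.935]
wrist [624.487  68.224 383.969] [-0.002 -0.253 -0.968] [357.355   0.    277.892]
{'t': 0.15, 'qpos': array([-0.019,  0.424,  1.63 ,  0.   ,  1.089, -0.019]), 'qvel': array([ 0.   , -0.002, -0.002,  0.001, -0.002, -0.   ]), 'joint_torque': array([  0.001, -54.498, -27.392,   0.065,   0.02 ,  -0.   ]), 'ee_pos': array([624.54 ,   0.036, 185.288]), 'orientation': array([ 1.209,  1.21 , -1.21 ]), 'ft_force': array([-0.637, -0.53 , -0.583]), 'moment': array([ 0.021,  0.059, -0.063]), 'width': 87.95091566491402}
```

View pics/a.png

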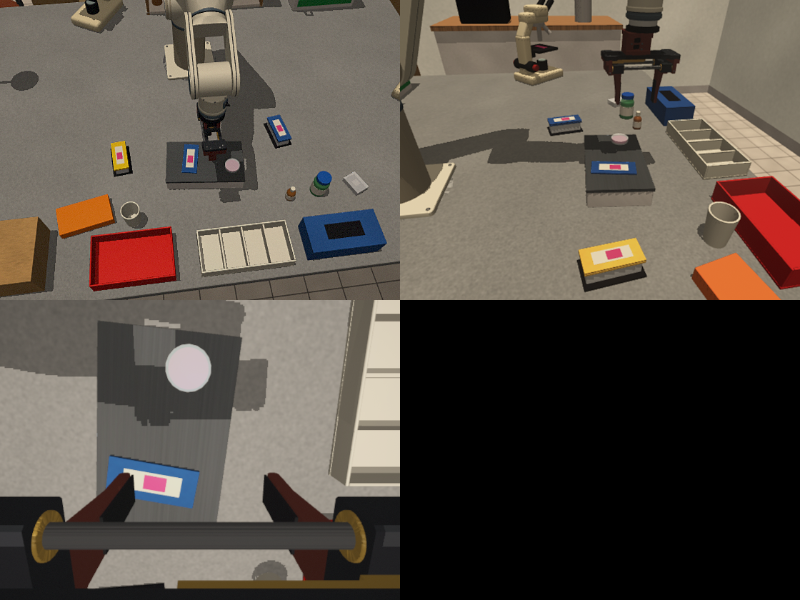

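The scene view shows the warmer at about (210,165) with the carrier on its left part, the blue pile at (278,130), the yellow pile at (120,157) and the dish at (232,165). The side view shows them all too (carrier at (613,168) in the montage, blue pile at (564,122)).

```bash
cat > m.py <<'E'
from h import *
def blobs(im,lo=(100,110,60),hi=(125,255,255),amin=60):
    hsv=cv2.cvtColor(im['pixels'],cv2.COLOR_BGR2HSV)
    m=cv2.inRange(hsv,lo,hi)
    cs,_=cv2.findContours(m,cv2.RETR_EXTERNAL,cv2.CHAIN_APPROX_NONE)
    return [c for c in cs if cv2.contourArea(c)>amin],hsv
def cent(c): M=cv2.moments(c);return np.array([M['m10'],M['m01']])/M['m00']
def quad(c):
    h=cv2.convexHull(c).astype(np.float32)
    return cv2.approxPolyN(h,4,-1,True).reshape(-1,2)
E
python3 - <<'E'
from m import *
import pickle
np.set_printoptions(precision=1,suppress=True)
d=pickle.load(open('im0.pkl','rb'))
for n in d:
    for nm,lo,hi in(('blue',(100,110,60),(125,255,255)),('pink',(150,90,100),(178,255,255))):
        bs,hsv=blobs(d[n],lo,hi,15)
        for c in bs:
            print(n,nm,cv2.contourArea(c),cent(c),cv2.boundingRect(c),quad(c).tolist() if nm=='blue' else '')
s=d['scene']['pixels'];e=d['side']['pixels']
def cr(i,x,y,w,h,f):return cv2.resize(i[y:y+h,x:x+w],None,fx=f,fy=f,interpolation=cv2.INTER_NEAREST)
a=cr(s,225,150,200,150,4)[:, :]
b=np.hstack([cr(e,200,150,100,75,4),cr(e,250,170,100,75,4)])
cv2.imwrite('pics/c.png',np.vstack([cv2.resize(a,(800,600))[:300] if 0 else cr(s,230,155,200,75,4),b]))
E
```

```text
Traceback (most recent call last):
  File "m.py", line 10, in quad
    return cv2.approxPolyN(h,4,-1,True).reshape(-1,2)
           ~~~~~~~~~~~~~~~^^^^^^^^^^^^^
cv2.error: OpenCV(4.12.0) :-1: error: (-5:Bad argument) in function 'approxPolyN'
> Overload resolution failed:
>  - Argument 'epsilon_percentage' must be float, not bool
>  - Argument 'epsilon_percentage' must be float, not bool
```

```bash
sed -i 's/approxPolyN(h,4,-1,True)/approxPolyN(h,4,None,-1.0,True)/' m.py
python3 - <<'E'
from m import *
import pickle
np.set_printoptions(precision=1,suppress=True)
d=pickle.load(open('im0.pkl','rb'))
for n in d:
    for nm,lo,hi in(('blue',(100,110,60),(125,255,255)),('pink',(150,90,100),(178,255,255))):
        bs,hsv=blobs(d[n],lo,hi,15)
        for c in bs:
            print(n,nm,cv2.contourArea(c),cent(c),cv2.boundingRect(c),np.round(quad(c),1).tolist() if nm=='blue' else '')
s=d['scene']['pixels'];e=d['side']['pixels']
def cr(i,x,y,w,h,f):return cv2.resize(i[y:y+h,x:x+w],None,fx=f,fy=f,interpolation=cv2.INTER_NEAREST)
b=np.hstack([cr(e,190,155,100,75,4),cr(e,255,205,100,75,4)])
cv2.imwrite('pics/c.png',np.vstack([cr(s,230,155,200,75,4),b]))
E
```

```text
scene blue 5053.5 [481.2 322.8] (424, 292, 118, 63) [[541.7000122070312, 341.20001220703125], [438.3999938964844, 354.1000061035156], [423.6000061035156, 303.6000061035156], [521.5999755859375, 291.8999938964844]]
scene blue 268.0 [453.9 248.1] (444, 239, 21, 20) [[467.79998779296875, 255.60000610351562], [446.1000061035156, 258.70001220703125], [443.29998779296875, 244.6999969482422], [456.0, 232.0]]
scene blue 772.5 [265.9 221.8] (254, 202, 24, 41) [[277.79998779296875, 202.0], [274.79998779296875, 242.1999969482422], [253.60000610351562, 241.0], [257.5, 202.0]]
scene blue 627.0 [390.5 179. ] (374, 161, 34, 38) [[407.79998779296875, 193.60000610351562], [390.0, 198.0], [372.3999938964844, 164.1999969482422], [391.1000061035156, 160.10000610351562]]
scene pink 57.5 [265.9 222.4] (262, 218, 9, 10) 
scene pink 58.0 [167.  217.6] (163, 213, 9, 10) 
scene pink 48.5 [391.1 179.2] (387, 175, 10, 9) 
side blue 943.0 [298.6 234.3] (267, 226, 64, 18) [[328.29998779296875, 227.0], [331.0, 243.1999969482422], [266.70001220703125, 241.60000610351562], [268.1000061035156, 225.0]]
side blue 150.0
[... 372 characters left out ...]
 18.5 [350.  124.1] (347, 122, 6, 6) [[352.0, 122.0], [352.0, 127.0], [349.70001220703125, 127.0], [346.29998779296875, 122.0]]
side blue 936.5 [381.  137.2] (360, 121, 53, 30) [[380.70001220703125, 121.0], [413.1000061035156, 148.8000030517578], [356.3999938964844, 151.8000030517578], [362.6000061035156, 121.0]]
side pink 217.5 [299. 355.] (288, 348, 24, 15) 
side pink 65.0 [301.3 233.4] (294, 231, 15, 6) 
side pink 20.0 [231.5 166.1] (226, 164, 11, 5) 
wrist blue 3375.0 [220.4 251.6] (148, 218, 131, 74) [[279.1000061035156, 239.5], [268.70001220703125, 291.29998779296875], [147.0, 270.3999938964844], [152.60000610351562, 216.8000030517578]]
wrist pink 527.5 [216.2 256.7] (200, 245, 33, 24)
```

View pics/c.png

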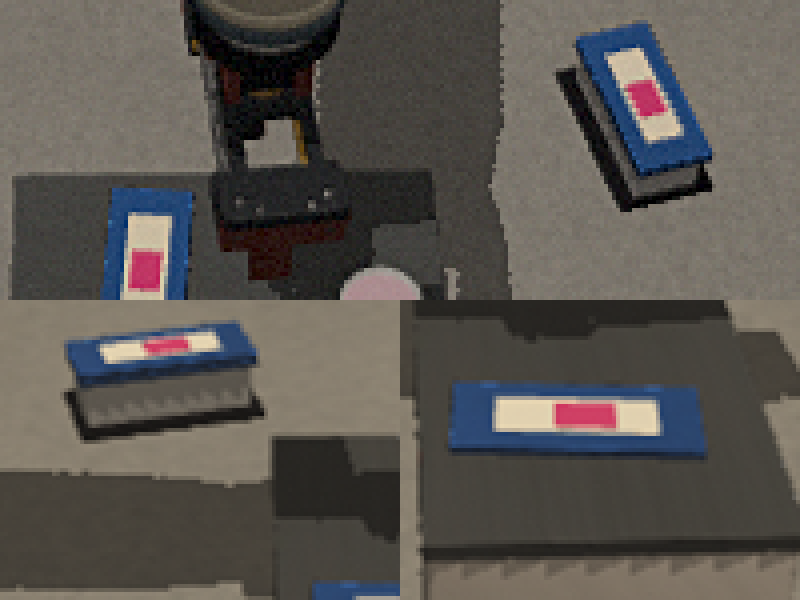

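The crops show the carrier on the warmer (scene quad (254,202)–(278,242), side (267,226)–(331,243)) and the blue pile on its black-footed stand (scene (374,160)–(408,198)).

```bash
python3 - <<'E'
from m import *
import pickle
np.set_printoptions(precision=1,suppress=True)
d=pickle.load(open('im0.pkl','rb'));S,E,W=d['scene'],d['side'],d['wrist']
print('carrier pink',tri(S,(265.9,222.4),E,(301.3,233.4)),tri(S,(265.9,222.4),W,(216.2,256.7)))
print('pile pink',tri(S,(391.1,179.2),E,(231.5,166.1)))
def rect(P):
    P=np.array(P);r=cv2.minAreaRect(P[:,:2].astype(np.float32));return r
def rep(nm,im,q,z):
    P=np.array([onplane(im,u,z) for u in q]);print(nm,P[:,:2].tolist().__str__()[:0],P[:,:2].round(1).tolist(),'mean',P.mean(0),'sides',np.linalg.norm(P-np.roll(P,-1,0),axis=1))
for n,im in d.items():
    for c in blobs(im,amin=140)[0]:
        x,y=cent(c)
        if n=='scene' and (y>240):continue
        if n=='side' and x>350: continue
        q=quad(c); z=45 if (n=='scene' and x>350) or (n=='side' and y<200) else 65
        rep(n,im,q,z)
# warmer front corners in scene / side: visually dark top mask
for n,im in d.items():
    hsv=cv2.cvtColor(im['pixels'],cv2.COLOR_BGR2HSV)
    print(n,[ (tuple(p),im['pixels'][p[1],p[0]].tolist()) for p in ([(240,240),(350,205)] if n=='scene' else [(300,270),(290,215)])])
E
```

```text
carrier pink (array([566.6, -61.2,  68.2]), np.float64(2.397728487626322)) (array([564.8, -60.1,  66.5]), np.float64(1.0404909165233729))
pile pink (array([457.5, 300.9,  48.2]), np.float64(2.60766952468623))
scene  [[504.1, -21.7], [624.5, -44.7], [614.5, -97.5], [497.5, -75.4]] mean [560.2 -59.8  65. ] sides [122.6  53.7 119.1  54.1]
scene  [[506.9, 336.4], [515.3, 284.5], [395.8, 262.6], [387.6, 318.9]] mean [451.4 300.6  45. ] sides [ 52.6 121.6  56.9 120.6]
side  [[626.1, -44.1], [616.2, -97.2], [498.8, -75.2], [509.5, -20.4]] mean [562.6 -59.2  65. ] sides [ 54.  119.5  55.8 119.1]
side  [[518.4, 272.6], [400.9, 257.3], [389.3, 318.1], [507.9, 337.1]] mean [454.1 296.3  45. ] sides [118.5  61.9 120.   65.3]
wrist  [[625.0, -43.0], [614.8, -96.6], [497.5, -74.5], [507.8, -20.8]] mean [561.3 -58.7  65. ] sides [ 54.6 119.4  54.7 119.3]
scene [((240, 240), [56, 61, 62]), ((350, 205), [56, 64, 66])]
side [((300, 270), [90, 104, 115]), ((290, 215), [62, 70, 72])]
wrist [((300, 270), [97, 100, 104]), ((290, 215), [97, 102, 105])]
```

```bash
python3 - <<'E'
from m import *
import pickle
np.set_printoptions(precision=1,suppress=True)
d=pickle.load(open('im0.pkl','rb'));S,E,W=d['scene'],d['side'],d['wrist']
g=cv2.GaussianBlur(cv2.cvtColor(W['pixels'],cv2.COLOR_BGR2GRAY),(1,5),0).astype(float)
P=[]
for r in range(50,300,6):
    gx=np.abs(np.gradient(g[r,120:150]));c=120+gx.argmax()
    if gx.max()>8:P.append(onplane(W,(c,r),60)[:2])
P=np.array(P,np.float32)
l=cv2.fitLine(P,cv2.DIST_HUBER,0,0.01,0.01).ravel();n=np.array([-l[1],l[0]])
print(len(P),'edge line',l,'x at y=-59',l[2]+l[0]/l[1]*(-59-l[3]),'res',np.std((P-l[2:])@n), P[[0,-1]])
hsv=cv2.cvtColor(W['pixels'],cv2.COLOR_BGR2HSV)
print('dish px',[W['pixels'][int(95),int(263)]])
print('dish',onplane(W,(188*1.4,(368-300)*1.4),73))
C=np.array([561.3,-59.0]);y=-.186;u=np.array([np.cos(y),np.sin(y)])
print('front end',C-60*u,'rear',C+60*u,'TCP start',C+85*u)
E
```

```text
40 edge line [  0.1   1.  496.3  43. ] x at y=-59 485.2616 res 1.7166035 [[505.  123.1]
 [471.4 -91.2]]
dish px [array([198, 194, 209], dtype=uint8)]
dish [611.8  86.1  73. ]
front end [502.3 -47.9] rear [620.3 -70.1] TCP start [644.8 -74.7]
```

carry_out(
  commands=[
    [0,0,0,-10,0,0],
    [0,0,0,-10,0,0],
    [0,0,0,-10,0,0],
    [0,0,0,-10,0,0],
    [0,0,0,-10,0,0],
    [0,0,0,-10,0,0],
    [0,0,0,-10,0,0],
    [0,0,0,-9.3,0,0],
  ],
  grip=0.66,
)

```text
t: 1.15
ee_pos: [622.4, 0.1, 182.5]
orientation: [0.111, 1.575, -0.112]
ft_force: [0.0, 0.7, 0.9]
width: 29.8
```

carry_out(
  commands=[
    [0,-0.035,0.018,0,0,0],
    [0,-0.034,0.018,0,0,0],
    [0,0,0,0,0,0],
  ],
)

```text
t: 1.52
ee_pos: [648.4, -74.2, 181.4]
orientation: [0.108, 1.576, -0.109]
ft_force: [0.1, -0.4, -0.2]
width: 30.0
```

```bash
python3 - <<'E'
from m import *
np.set_printoptions(precision=1,suppress=True)
W=snap('wrist','w1.png');o=ctrl.get_obs();print(o['ee_pos'],o['orientation'])
for c in blobs(W,amin=300)[0]:
    q=quad(c);P=np.array([onplane(W,u,65) for u in q]);print(cv2.contourArea(c),P[:,:2].round(1).tolist(),P.mean(0),np.linalg.norm(P-np.roll(P,-1,0),axis=1))
E
```

```text
[647.8 -73.  181.2] [ 0.1  1.6 -0.1]
9315.5 [[507.4, -21.5], [625.5, -43.8], [614.5, -96.6], [497.4, -74.4]] [561.2 -59.1  65. ] [120.2  53.9 119.1  53.8]
```

View pics/w1.png

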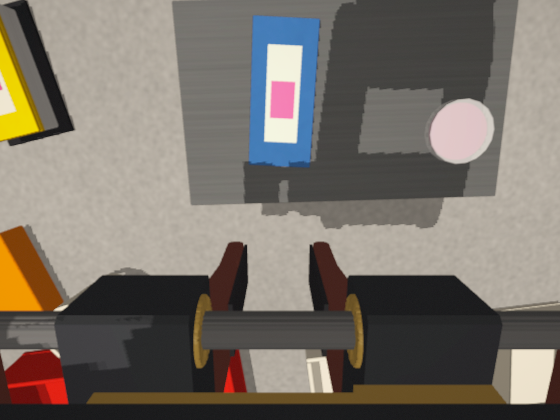

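The wrist view shows the carrier at columns 248–320, rows 15–165. The fingers are aligned with it and just behind its rear end, and the dish is clear at (460,130).

carry_out(
  commands=[
    [0.04,-0.002,0,0,0,0],
    [0.04,0,0,0,0,0],
    [0.027,0,0,0,0,0],
    [0.006,0,0,0,0,0],
    [0,0,0,0,0,0],
  ],
)

```text
t: 2.2
ee_pos: [645.5, -69.8, 66.5]
orientation: [0.107, 1.577, -0.104]
ft_force: [0.3, 0.0, 0.2]
width: 29.5
```

carry_out(
  commands=[
    [0.002,-0.005,0,2.8,0,0],
    [0.001,0,0,0,0,0],
  ],
)

```text
t: 2.45
ee_pos: [646.3, -74.1, 66.2]
orientation: [0.145, 1.571, -0.143]
ft_force: [-0.1, 1.0, 0.7]
width: 29.5
```

```bash
cat > g.py <<'E'
from m import *
import sys
from scipy.spatial.transform import Rotation as Ro
# args: x y z yaw  -> tool-frame shift (mm) and turn (deg)
def go(x,y,z,yaw):
    o=ctrl.get_obs();R=Ro.from_rotvec(o['orientation']);p=np.array(o['ee_pos'])
    T=Ro.from_euler('z',yaw)*Ro.from_euler('y',90,degrees=True)
    np.set_printoptions(precision=2,suppress=True)
    print('pos',p,'shift',R.inv().apply(np.array([x,y,z])-p),'turn',np.degrees((R.inv()*T).as_rotvec()),'F',o['ft_force'],'w',o['width'],'t',o['t'])
if __name__=='__main__': go(*map(float,sys.argv[1:]))
E
python3 g.py 644.8 -74.9 61.7 -0.186
```

```text
pos [646.34 -74.07  66.18] shift [ 4.48 -1.1  -1.34] turn [ 0.15 -0.31 -0.06] F [-0.08  0.99  0.72] w 29.5472832815871 t 2.45
```

carry_out(
  commands=[
    [0.004,-0.001,-0.001,0,0,0],
    [0.002,0,0,0,0,0],
  ],
)

```text
t: 2.7
ee_pos: [646.2, -74.6, 61.7]
orientation: [0.144, 1.569, -0.142]
ft_force: [-0.0, 0.4, 0.3]
width: 29.8
```

carry_out(
  commands=[
    [0,0,-0.01,0,0,0],
    [0,0,-0.008,0,0,0],
    [0,0,-0.008,0,0,0],
  ],
)

```text
t: 3.08
ee_pos: [618.9, -69.5, 61.6]
orientation: [0.144, 1.569, -0.141]
ft_force: [0.3, -0.1, -0.7]
width: 29.8
```

```bash
python3 g.py 590.2 -64.6 61.7 -0.186
```

```text
pos [618.93 -69.53  61.64] shift [  0.03  -0.33 -29.14] turn [ 0.27 -0.17 -0.08] F [ 0.35 -0.13 -0.66] w 29.798531164382975 t 3.075
```

carry_out(
  commands=[
    [0,0,-0.008,0,0,0],
    [0,0,-0.008,0,0,0],
    [0,0,-0.008,0,0,0],
    [0,0,0,0,0,0],
  ],
)

```text
t: 3.58
ee_pos: [592.6, -64.7, 61.9]
orientation: [0.144, 1.569, -0.141]
ft_force: [0.4, 0.1, 1.5]
width: 30.3
```

```bash
cat > look.py <<'E'
from m import *
import sys
np.set_printoptions(precision=1,suppress=True)
d={n:snap(n,n+sys.argv[1]+'.png') for n in('scene','side','wrist')}
import pickle;pickle.dump(d,open('im%s.pkl'%sys.argv[1],'wb'))
z=float(sys.argv[2])
for n,im in d.items():
    for c in blobs(im,amin=140)[0]:
        q=quad(c);P=np.array([onplane(im,u,z) for u in q]);L=np.linalg.norm(P-np.roll(P,-1,0),axis=1)
        if 450<L[0]+L[1]+L[2]+L[3] or L.sum()<250: continue
        print(n,P[:,:2].round(1).tolist(),P.mean(0),L,cent(c))
cv2.imwrite('pics/m%s.png'%sys.argv[1],np.hstack([cv2.resize(d['side']['pixels'][170:310,200:400],(400,280),interpolation=cv2.INTER_NEAREST),cv2.resize(d['wrist']['pixels'],(400,300))[:280]]))
E
python3 look.py 2 65; python3 g.py 590.2 -64.6 61.7 -0.186
```

```text
scene [[556.8, -32.2], [621.2, -44.4], [613.9, -103.3], [535.6, -75.4]] [581.9 -63.8  65. ] [65.5 59.3 83.1 48.2] [264.9 235.2]
scene [[519.9, 328.8], [528.2, 277.7], [411.0, 256.2], [402.5, 311.5]] [465.4 293.5  65. ] [ 51.7 119.1  55.9 118.7] [390.6 179.1]
side [[513.7, 231.1], [401.5, 216.4], [390.4, 274.5], [503.6, 292.6]] [452.3 253.6  65. ] [113.1  59.1 114.6  62.4] [229.3 168.4]
wrist [[507.3, -22.1], [624.5, -44.2], [614.8, -97.0], [497.6, -74.7]] [561.  -59.5  65. ] [119.3  53.7 119.3  53.4] [278.1 168.8]
pos [593.67 -64.89  61.99] shift [ 0.3  -0.34 -3.46] turn [ 0.28 -0.14 -0.08] F [0.38 0.5  0.88] w 29.965894813040645 t 3.725
```

View pics/m2.png

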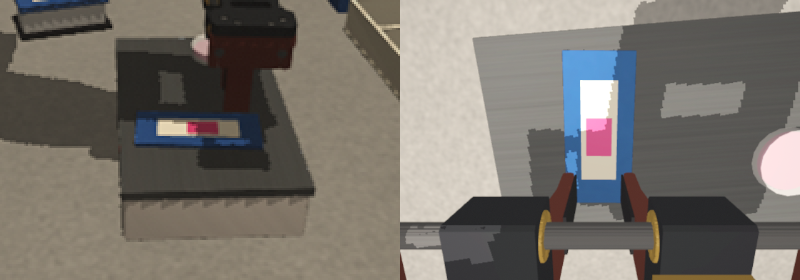

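The carrier has not moved: the wrist picture still shows it at its old pose, and the fingertips look to be above it. I'll check the real height of the tips.

```bash
python3 - <<'E'
from m import *
import pickle
from scipy.spatial.transform import Rotation as Ro
np.set_printoptions(precision=1,suppress=True)
d=pickle.load(open('im2.pkl','rb'));o=ctrl.get_obs();R=Ro.from_rotvec(o['orientation']);p=o['ee_pos']
print(o['width'])
for n in d: print(n,proj(d[n],[p+R.apply(v) for v in([0,-15,0],[0,15,0],[-19,-15,0],[-19,15,0],[0,0,0])]))
R_,t=RT(d['wrist']);print(-R_.T@t,R_)
e=d['side']['pixels'][150:300,230:400]; w=d['wrist']['pixels'][200:350,180:400]
cv2.imwrite('pics/z.png',np.hstack([cv2.resize(e,(400,353)),cv2.resize(w,(400,353))]))
E
```

```text
29.965894813040645
scene [[259.6 232.9]
 [271.3 233.4]
 [259.4 229.1]
 [271.2 229.7]
 [265.5 233.2]]
side [[315.4 240.2]
 [314.3 231.2]
 [316.1 231.9]
 [315.  223.1]
 [314.8 235.6]]
wrist [[253.4 239.2]
 [304.5 239.2]
 [251.  250.8]
 [307.1 250.8]
 [279.  239.2]]
[526.2 -53.3 261. ] [[ 0.2  1.   0. ]
 [ 1.  -0.2  0.2]
 [ 0.2 -0.  -1. ]]
```

View pics/z.png

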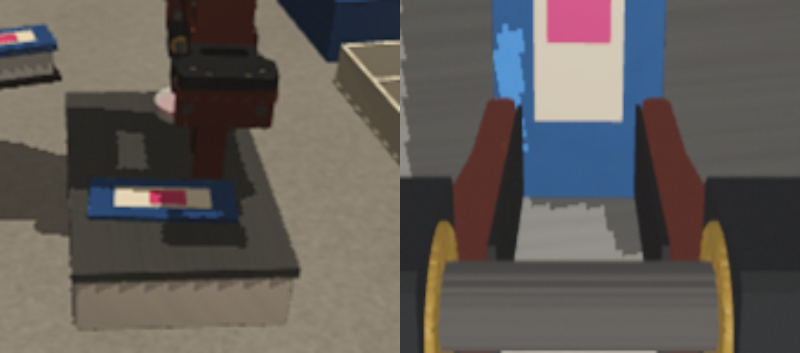

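```bash
python3 - <<'E'
from m import *
import pickle
from scipy.spatial.transform import Rotation as Ro
np.set_printoptions(precision=1,suppress=True)
d=pickle.load(open('im2.pkl','rb'));o=ctrl.get_obs();R=Ro.from_rotvec(o['orientation']);p=np.array(o['ee_pos'])
W=d['wrist']
print('side',d['side']['intrinsics'],'W',W['intrinsics'])
for h in(0,20,40):
  for f in(0,10): print(h,f,proj(W,[p+R.apply([-h,s*15,-f]) for s in(-1,1)]).tolist(), proj(d['side'],[p+R.apply([-h,s*15,-f]) for s in(-1,1)]).round().tolist())
for a,b,g in(((243,243),(312,243),30),):
    c,r1=ray(W,a);_,r2=ray(W,b);k=g/np.linalg.norm(r2-r1);print('tips in tool frame',R.inv().apply(c+k*r1-p),R.inv().apply(c+k*r2-p))
e=d['side']['pixels'][190:260,270:360]; w=d['scene']['pixels'][190:260,220:310]
cv2.imwrite('pics/z2.png',np.hstack([cv2.resize(x,(400,311),interpolation=cv2.INTER_NEAREST) for x in(e,w)]))
E
```

```text
side [[387.6   0.  276.9]
 [  0.  387.6 219.1]
 [  0.    0.    1. ]] W [[357.4   0.  277.9]
 [  0.  357.4 210.8]
 [  0.    0.    1. ]]
0 0 [[253.42036346657318, 239.1894236872074], [304.53196443176074, 239.1584328769297]] [[315.0, 240.0], [314.0, 231.0]]
0 10 [[253.1079488107061, 222.84642212697798], [304.8405737795119, 222.8129778101254]] [[310.0, 240.0], [309.0, 231.0]]
20 0 [[250.90721383501204, 251.52318894027263], [307.2148507039569, 251.49075342399902]] [[316.0, 231.0], [315.0, 223.0]]
20 10 [[250.52893641374035, 233.66189010144274], [307.5912149791272, 233.6265160992055]] [[311.0, 231.0], [310.0, 222.0]]
40 0 [[247.82530815466373, 266.6482339101942], [310.5049999630393, 266.6144564788779]] [[317.0, 222.0], [316.0, 214.0]]
40 10 [[247.35754237260034, 246.96159766652113], [310.97375853159616, 246.92423890806145]] [[312.0, 222.0], [311.0, 214.0]]
tips in tool frame [-52.  -15.8 -16.3] [-51.9  14.2 -16.2]
```

View pics/z2.png

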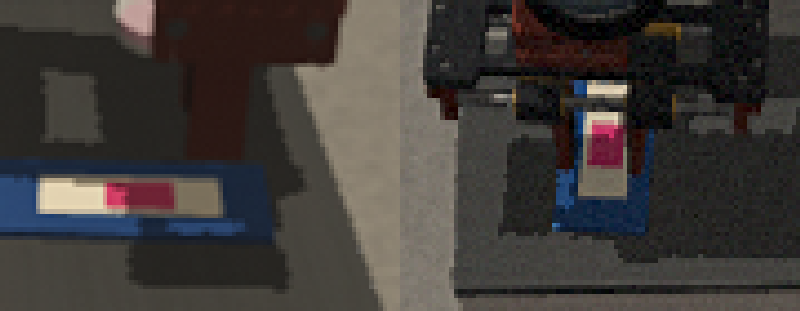

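```bash
python3 - <<'E'
from m import *
import pickle
from scipy.spatial.transform import Rotation as Ro
np.set_printoptions(precision=1,suppress=True)
d=pickle.load(open('im2.pkl','rb'));o=ctrl.get_obs();R=Ro.from_rotvec(o['orientation']);p=np.array(o['ee_pos'])
for a in((258,228),(256,228)):
    q=tri(d['scene'],a,d['side'],(319,226));print(q,R.inv().apply(q[0]-p))
print(o['qpos'],p,o['ft_force'])
E
```

```text
(array([595.2, -83. ,  95.4]), np.float64(1.647292172059252)) [-33.4 -17.5   4.7]
(array([594.8, -87.4,  97.6]), np.float64(3.8727648992861647)) [-35.6 -21.9   5.1]
[-0.1  0.5  1.8  0.   0.8 -1.5] [593.7 -64.9  62. ] [0.4 0.5 0.9]
```

The scene/side triangulation puts the real fingertips about 33 mm above the reported TCP. I'll go back behind the carrier and find the warmer's top by touching it gently.

carry_out(
  commands=[
    [0,0,0.025,0,0,0],
    [0,0,0.022,0,0,0],
    [0.012,0,0,0,0,0],
    [0.008,0,0,0,0,0],
    [0.004,0,0,0,0,0],
    [0,0,0,0,0,0],
  ],
)

```text
t: 4.47
ee_pos: [638.7, -73.2, 34.9]
orientation: [0.144, 1.572, -0.141]
ft_force: [0.3, 0.0, -0.9]
width: 29.8
```

```bash
python3 g.py 643 -74.4 30 -0.186; python3 - <<'E'
from h import *
E=snap('side','s3.png');S=snap('scene','sc3.png')
import pickle;pickle.dump((S,E),open('im3.pkl','wb'))
cv2.imwrite('pics/z3.png',np.hstack([cv2.resize(E['pixels'][190:260,270:360],(400,311),interpolation=cv2.INTER_NEAREST),cv2.resize(S['pixels'][190:260,220:310],(400,311),interpolation=cv2.INTER_NEAREST)]))
E
```

```text
pos [638.66 -73.17  34.88] shift [ 4.85 -0.43  4.52] turn [ 0.27 -0.33 -0.07] F [ 0.26  0.01 -0.86] w 29.84408795230747 t 4.475
```

View pics/z3.png

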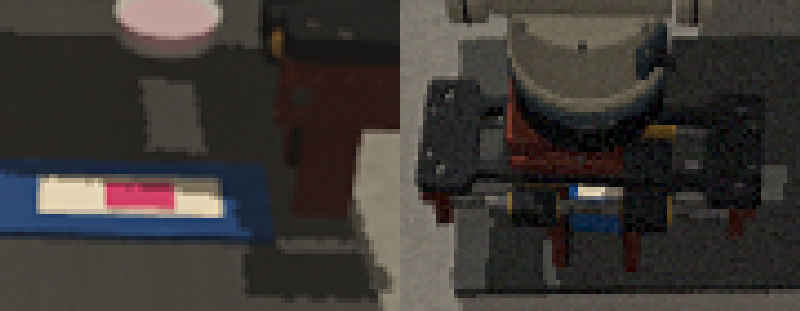

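The tips are still just above the warmer (side (343,238)) though the reported TCP is below its top, so the reported TCP really is about 30 mm too low. Now the touch, in small steps.

carry_out(
  commands=[
    [0.003,0,0,0,0,0],
    [0.002,0,0,0,0,0],
  ],
)

```text
t: 4.82
ee_pos: [639.7, -73.3, 31.0]
orientation: [0.144, 1.569, -0.141]
ft_force: [-0.3, -0.1, 0.3]
width: 29.9
```

```bash
python3 - <<'E'
from m import *
import pickle
from scipy.spatial.transform import Rotation as Ro
np.set_printoptions(precision=1,suppress=True)
S,E=pickle.load(open('im3.pkl','rb'))
for a,b in(((257,250.5),(343.1,238.6)),):
    print(tri(S,a,E,b))
o=ctrl.get_obs();print(o['ee_pos'],o['ft_force'])
E
```

```text
(array([642.6, -90.9,  67.2]), np.float64(3.0998829363563436))
[639.7 -73.3  31. ] [-0.3 -0.1  0.3]
```

carry_out(
  commands=[
    [0.0015,0,0,0,0,0],
    [0,0,0,0,0,0],
  ],
)

```text
t: 5.08
ee_pos: [639.7, -73.3, 29.4]
orientation: [0.144, 1.569, -0.141]
ft_force: [0.2, -0.4, 0.1]
width: 29.7
```

carry_out(
  commands=[
    [0.0015,0,0,0,0,0],
    [0,0,0,0,0,0],
  ],
)

```text
t: 5.32
ee_pos: [639.7, -73.3, 27.8]
orientation: [0.144, 1.569, -0.141]
ft_force: [-1.5, -0.1, -0.4]
width: 30.2
```

carry_out(
  commands=[
    [0.0015,0,0,0,0,0],
    [0,0,0,0,0,0],
  ],
)

```text
t: 5.58
ee_pos: [639.7, -73.3, 26.3]
orientation: [0.144, 1.569, -0.141]
ft_force: [0.3, -0.6, -0.1]
width: 29.8
```

carry_out(
  commands=[
    [0.0015,0,0,0,0,0],
    [0,0,0,0,0,0],
  ],
)

```text
t: 5.82
ee_pos: [639.7, -73.3, 24.6]
orientation: [0.144, 1.569, -0.141]
ft_force: [0.4, 0.8, -0.5]
width: 29.8
```

carry_out(
  commands=[
    [0.0015,0,0,0,0,0],
    [0,0,0,0,0,0],
  ],
)

```text
t: 6.08
ee_pos: [640.0, -73.3, 23.6]
orientation: [0.144, 1.568, -0.141]
ft_force: [-0.6, 0.0, 0.5]
width: 29.8
```

```bash
python3 g.py 643 -74.4 25 -0.186; python3 - <<'E'
from h import *
E=snap('side','s4.png');S=snap('scene','sc4.png')
import pickle;pickle.dump((S,E),open('im4.pkl','wb'))
cv2.imwrite('pics/z4.png',np.hstack([cv2.resize(E['pixels'][205:275,295:385],(400,311),interpolation=cv2.INTER_NEAREST),cv2.resize(S['pixels'][190:260,220:310],(400,311),interpolation=cv2.INTER_NEAREST)]))
E
```

```text
pos [640.03 -73.32  23.65] shift [-1.36 -0.52  3.11] turn [ 0.28 -0.14 -0.08] F [-0.55  0.01  0.49] w 29.83100662610536 t 6.075
```

View pics/z4.png

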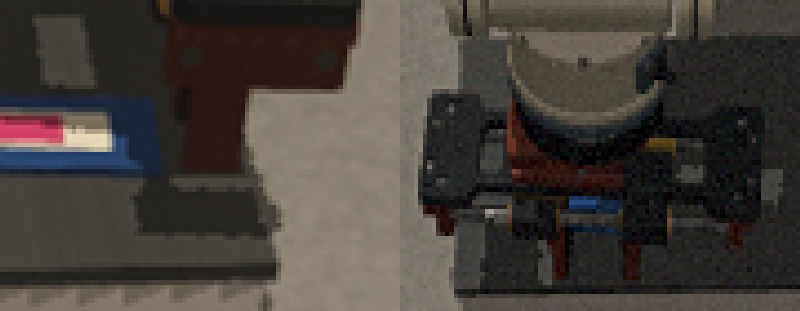

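The side view shows the finger bottoms at (343,244) and the scene view shows them at (256,252), nearly down on the warmer.

```bash
python3 - <<'E'
from m import *
import pickle
np.set_printoptions(precision=1,suppress=True)
S,E=pickle.load(open('im4.pkl','rb'))
for a,b in(((256.5,252.6),(343.1,244.0)),((256.5,252.6),(343.1,244.6))):
    print(tri(S,a,E,b))
print(proj(E,[[642,-93,60],[632,-91,60],[652,-95,60]]),proj(S,[[642,-93,60],[632,-91,60]]))
E
```

```text
(array([642.9, -92.7,  56.3]), np.float64(2.2125518125298034))
(array([642.7, -92.9,  55.3]), np.float64(1.5375515564345752))
[[343.4 242.9]
 [338.  242.7]
 [348.8 243.1]] [[256.5 251.2]
 [256.9 247.7]]
```

carry_out(
  commands=[
    [0.001,0,0,0,0,0],
    [0,0,0,0,0,0],
  ],
)

```text
t: 6.42
ee_pos: [640.1, -73.4, 23.7]
orientation: [0.144, 1.568, -0.141]
ft_force: [0.6, -0.4, 0.3]
width: 29.8
```

carry_out(
  commands=[
    [0.001,0,0,0,0,0],
    [0,0,0,0,0,0],
  ],
)

```text
t: 6.68
ee_pos: [640.3, -73.3, 23.7]
orientation: [0.143, 1.568, -0.141]
ft_force: [0.0, -0.4, 0.2]
width: 29.9
```

Contact is at reported z = 23.7 (it moved no further on two 1 mm steps), so the tip is at reported z + 36.3. The force reading showed nothing. I'll raise it 1.5 mm and push.

carry_out(
  commands=[
    [-0.0015,0,0,0,0,0],
    [0,-0.0005,-0.008,0,0,0],
    [0,0,-0.008,0,0,0],
    [0,0,-0.008,0,0,0],
    [0,0,-0.008,0,0,0],
  ],
)

```text
t: 7.3
ee_pos: [607.1, -67.8, 24.6]
orientation: [0.143, 1.567, -0.141]
ft_force: [0.3, -0.3, -0.0]
width: 29.9
```

```bash
cat > look.py <<'E'
from m import *
import sys,pickle
np.set_printoptions(precision=1,suppress=True)
names=sys.argv[3].split(',') if len(sys.argv)>3 else ['scene','side','wrist']
d={n:snap(n,n+sys.argv[1]+'.png') for n in names}
pickle.dump(d,open('im%s.pkl'%sys.argv[1],'wb'))
z=float(sys.argv[2])
for n,im in d.items():
    for c in blobs(im,amin=140)[0]:
        q=quad(c);P=np.array([onplane(im,u,z) for u in q]);L=np.linalg.norm(P-np.roll(P,-1,0),axis=1)
        if 450<L.sum() or L.sum()<200: continue
        r=cv2.minAreaRect(P[:,:2].astype(np.float32))
        v=P[1]-P[0] if L[0]>L[1] else P[2]-P[1]; yaw=(np.arctan2(v[1],v[0])+np.pi/2)%np.pi-np.pi/2
        print(n,P[:,:2].round(1).tolist(),P.mean(0)[:2],L,'yaw %.3f'%yaw)
E
python3 look.py 5 65 wrist; python3 g.py 600 -64 25.2 -0.186
```

```text
wrist [[499.7, -21.2], [599.7, -39.6], [590.0, -92.3], [490.0, -73.8]] [544.8 -56.7] [101.7  53.5 101.6  53.5] yaw -0.182
pos [605.69 -67.6   24.41] shift [-0.77  2.52 -6.25] turn [ 0.28 -0.17 -0.08] F [-0.43  0.32 -0.24] w 30.117852092108667 t 7.35
```

carry_out(
  commands=[
    [-0.0008,0,-0.008,0,0,0],
    [0,0,0,0,0,0],
  ],
)

```text
t: 7.6
ee_pos: [596.6, -65.9, 25.2]
orientation: [0.144, 1.57, -0.141]
ft_force: [0.2, -0.9, -0.3]
width: 29.6
```

```bash
python3 look.py 6 65; python3 g.py 600 -64 25.2 -0.186; python3 - <<'E'
import pickle,cv2,numpy as np
d=pickle.load(open('im6.pkl','rb'))
cv2.imwrite('pics/z6.png',np.hstack([cv2.resize(d['side']['pixels'][195:265,270:360],(400,311),interpolation=cv2.INTER_NEAREST),cv2.resize(d['wrist']['pixels'][100:300,150:407],(400,311),interpolation=cv2.INTER_NEAREST)]))
E
```

```text
scene [[719.6, 375.3], [685.0, 376.9], [652.4, 420.9], [726.3, 429.7]] [695.8 400.7] [34.6 54.8 74.5 54.8] yaw -0.933
scene [[519.9, 328.8], [528.2, 277.7], [410.6, 256.1], [402.6, 311.5]] [465.4 293.5] [ 51.7 119.5  55.9 118.6] yaw 0.182
side [[534.9, -27.6], [573.8, -87.2], [463.0, -71.2], [472.9, -18.8]] [511.1 -51.2] [ 71.2 112.   53.4  62.7] yaw -0.143
side [[513.8, 230.7], [393.9, 216.2], [394.8, 275.2], [503.6, 292.6]] [451.5 253.7] [120.8  59.  110.2  62.8] yaw 0.120
wrist [[490.0, -19.5], [589.0, -37.7], [579.3, -90.4], [480.3, -72.0]] [534.6 -54.9] [100.7  53.6 100.7  53.5] yaw -0.182
pos [597.75 -66.13  25.34] shift [0.13 2.5  1.83] turn [ 0.28 -0.15 -0.08] F [0.39 0.03 0.4 ] w 30.122155944545003 t 7.75
```

View pics/z6.png

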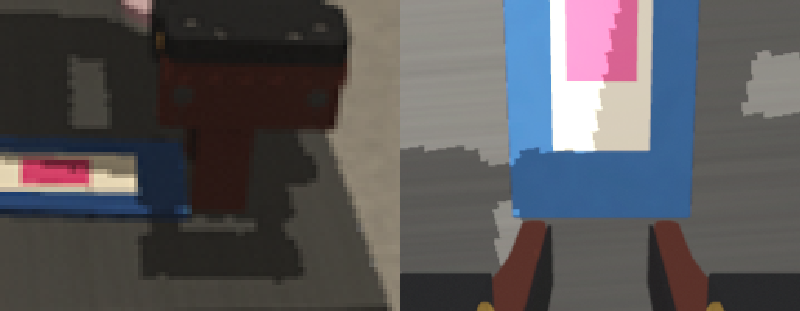

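```bash
python3 - <<'E'
from m import *
import pickle
np.set_printoptions(precision=3,suppress=True)
def fit(P):
    P=np.array(P,np.float32)
    for _ in range(4):
        l=cv2.fitLine(P,cv2.DIST_HUBER,0,0.01,0.01).ravel();n=np.array([-l[1],l[0]]);r=np.abs((P-l[2:])@n);P=P[r<max(1.0,2*np.median(r))]
    return l,len(P),r.max()
W=pickle.load(open('im2.pkl','rb'))['wrist'];g=cv2.GaussianBlur(cv2.cvtColor(W['pixels'],cv2.COLOR_BGR2GRAY),(5,3),0).astype(float)
P=[]
for c in range(115,300,4):
    k=np.gradient(g[2:70,c]);r=2+k.argmin()
    P.append(onplane(W,(c,r),60)[:2])
l2,n,r=fit(P);print('im2',l2,n,r)
W=pickle.load(open('im0.pkl','rb'))['wrist'];g=cv2.GaussianBlur(cv2.cvtColor(W['pixels'],cv2.COLOR_BGR2GRAY),(3,5),0).astype(float)
P=[]
for r in range(110,310,4):
    k=np.gradient(g[r,120:150]);P.append(onplane(W,(120+k.argmin(),r),60)[:2])
l0,n,r=fit(P);print('im0',l0,n,r)
F=np.array([466.2,-41.8])
for l in(l2,l0):
    d=l[:2]*np.sign(l[1]);print('x at -42',l[2]+d[0]/d[1]*(-41.8-l[3]),'yaw',-np.arctan2(d[0],d[1]),'overhang',(l[2:]-F)@np.array([d[1],-d[0]]))
E
```

```text
im2 [  0.106   0.994 482.363 -83.957] 47 0.3070178
im0 [  0.101   0.995 491.335  -2.237] 42 0.97567225
x at -42 486.84 yaw -0.10580523 overhang 20.52457271379518
x at -42 487.30148 yaw -0.10160502 overhang 20.99264873591103
```

carry_out(
  commands=[
    [0,0,-0.008,0,0,0],
    [0,0,-0.006,0,0,0],
    [0,0,-0.004,0,0,0],
    [0,0,0,0,0,0],
  ],
)

```text
t: 8.25
ee_pos: [579.3, -62.7, 25.4]
orientation: [0.143, 1.568, -0.141]
ft_force: [0.7, 0.1, 0.1]
width: 30.1
```

```bash
python3 look.py 7 65; python3 g.py 578.5 -62.5 25.2 -0.186
```

```text
scene [[691.1, 451.1], [729.0, 398.3], [707.8, 372.3], [662.2, 386.1]] [697.5 402. ] [65.  33.6 47.7 71.1] yaw -0.947
scene [[519.9, 328.8], [528.2, 277.7], [410.6, 256.1], [402.6, 311.5]] [465.4 293.5] [ 51.7 119.5  55.9 118.6] yaw 0.182
side [[545.2, -73.4], [549.3, -84.9], [445.4, -65.4], [458.8, -7.5]] [499.6 -57.8] [ 12.2 105.7  59.5 108.7] yaw -0.185
side [[513.8, 230.7], [393.9, 216.2], [394.8, 275.2], [503.6, 292.6]] [451.5 253.7] [120.8  59.  110.2  62.8] yaw 0.120
wrist [[472.0, -16.2], [572.0, -34.6], [562.3, -87.4], [462.4, -68.7]] [517.2 -51.7] [101.7  53.6 101.7  53.4] yaw -0.183
pos [579.78 -62.84  25.46] shift [ 0.27  0.1  -1.32] turn [ 0.27 -0.09 -0.08] F [ 0.52 -1.22  0.4 ] w 30.162893153004152 t 8.4
```

Rear end is at (567,-61), so the overhang is about 38 mm. I'll back off, rise, and look at the pile with the wrist camera before picking up.

carry_out(
  commands=[
    [0,0,0.006,0,0,0],
    [-0.03,0,0,0,0,0],
    [-0.05,0,0,0,0,0],
    [-0.05,0.03,0,-4,0,0],
    [-0.02,0.05,0,-5,0,0],
    [0,0.06,0,-6,0,0],
    [0,0.06,0,-6,0,0],
    [0,0,0,0,0,0],
  ],
  grip=0.2,
)

```text
t: 9.4
ee_pos: [598.1, 140.0, 182.0]
orientation: [-0.149, 1.562, 0.155]
ft_force: [-0.1, -0.3, 0.3]
width: 70.5
```

```bash
python3 g.py 526 313 180 0.18
```

```text
pos [598.1  139.99 182.04] shift [  2.52 183.66 -37.42] turn [ 0.8   0.19 -0.19] F [-0.15 -0.31  0.28] w 70.49335649844936 t 9.4
```

carry_out(
  commands=[
    [0,0.055,-0.012,0,0,0],
    [0,0.055,-0.012,0,0,0],
    [0,0.05,-0.01,0,0,0],
    [0,0.015,-0.003,0,0,0],
    [0,0,0,0,0,0],
  ],
)

```text
t: 10.02
ee_pos: [529.7, 305.2, 182.1]
orientation: [-0.146, 1.562, 0.148]
ft_force: [-0.3, -0.4, -0.4]
width: 70.6
```

```bash
python3 look.py 8 45; python3 g.py 526 313 180 0.18
```

```text
scene [[716.9, 439.1], [709.9, 383.6], [679.3, 379.3], [641.6, 430.2]] [686.9 408.1] [55.9 30.9 63.3 75.8] yaw 1.447
scene [[438.3, -11.6], [560.4, -33.3], [549.3, -88.0], [431.8, -64.7]] [495.  -49.4] [124.   55.7 119.8  53.5] yaw -0.176
scene [[504.5, 336.1], [517.3, 284.9], [395.8, 262.6], [387.6, 318.9]] [451.3 300.6] [ 52.8 123.5  56.9 118.2] yaw 0.182
side [[580.7, -3.8], [571.6, -61.0], [449.4, -38.2], [458.9, 13.4]] [515.1 -22.4] [ 57.9 124.4  52.6 123. ] yaw -0.184
wrist [[389.1, 319.5], [505.7, 337.6], [515.7, 284.2], [397.5, 265.9]] [452.  301.8] [118.   54.3 119.6  54.3] yaw 0.154
pos [530.27 304.   182.13] shift [ 2.14  9.63 -2.55] turn [ 0.31  0.24 -0.08] F [-0.27 -0.23  0.15] w 70.19850712441252 t 10.175
```

```bash
cat > fit.py <<'E'
from m import *
def edges(im,c,z):
    """line fit of each side of the contour on plane z -> centre, yaw, sizes"""
    Q=np.array([onplane(im,u,z)[:2] for u in quad(c)]);P=np.array([onplane(im,u[0],z)[:2] for u in c])
    L=[]
    for i in range(4):
        a,b=Q[i],Q[(i+1)%4];e=b-a;l=np.linalg.norm(e);e/=l;s=(P-a)@e;n=(P-a)@np.array([-e[1],e[0]])
        k=(s>.12*l)&(s<.88*l)&(abs(n)<4)
        f=cv2.fitLine(P[k].astype(np.float32),cv2.DIST_HUBER,0,.01,.01).ravel();L.append((f,l))
    X=[]
    for i in range(4):
        f,g=L[i-1][0],L[i][0];t=np.linalg.solve(np.stack([f[:2],-g[:2]],1),g[2:]-f[2:])[0];X.append(f[2:]+t*f[:2])
    X=np.array(X);w=lambda a:(a+np.pi/2)%np.pi-np.pi/2
    ya=[w(np.arctan2(f[1],f[0])+(0 if l>85 else np.pi/2)) for f,l in L]
    return X.mean(0),ya,np.linalg.norm(X-np.roll(X,-1,0),axis=1)
E
python3 - <<'E'
from fit import *
import pickle
np.set_printoptions(precision=3,suppress=True)
d=pickle.load(open('im8.pkl','rb'));W,S,E=d['wrist'],d['scene'],d['side']
for n,im,zs in(('wrist',W,[45]),('scene',S,[45,65]),('side',E,[65])):
    for c in blobs(im,amin=140)[0]:
        for z in zs:
            try:
                X,y,l=edges(im,c,z)
                if l.max()<130 and l.min()>45: print(n,z,X,y,l,cent(c))
            except Exception as e: pass
pk=lambda im:[cent(c) for c in blobs(im,(150,90,100),(178,255,255),15)[0]]
a,b,e=pk(W),pk(S),pk(E);print(a,b,e)
for u in a:
  for v in b: print(tri(W,u,S,v))
w=cv2.inRange(cv2.cvtColor(W['pixels'],cv2.COLOR_BGR2HSV),(0,0,170),(180,90,255))
cv2.imwrite('pics/m8.png',W['pixels'])
E
```

```text
wrist 45 [452.029 301.757] [np.float32(0.15417719), np.float32(0.15398276), np.float32(0.1499883), np.float32(0.15891993)] [118.113  53.714 117.851  53.221] [291.83  103.442]
scene 45 [494.009 -49.115] [np.float32(-0.18225121), np.float32(-0.12353051), np.float32(-0.20262921), np.float32(-0.122909665)] [119.911  53.096 120.048  50.647] [267.259 204.86 ]
scene 65 [507.237 -50.325] [np.float32(-0.18217862), np.float32(-0.12353194), np.float32(-0.20262802), np.float32(-0.12290728)] [117.898  52.207 118.033  49.791] [267.259 204.86 ]
scene 45 [451.041 301.239] [np.float32(0.24002945), np.float32(0.16580284), np.float32(0.1527636), np.float32(0.16613412)] [ 51.641 119.356  51.465 114.855] [390.436 178.984]
scene 65 [464.99  294.145] [np.float32(0.24004626), np.float32(0.16591537), np.float32(0.1527673), np.float32(0.16613567)] [ 50.772 117.354  50.612 112.928] [390.436 178.984]
side 65 [510.747 -50.087] [np.float32(-0.15799582), np.float32(-0.18980646), np.float32(-0.15537369), np.float32(-0.14092529)] [ 54.252 116.607  48.551 116.692] [271.222 233.823]
[array([291.652, 112.083])] [array([167.035, 217.57 ]), array([267.202, 204.885]), array([391.055, 179.155])] [array([299.079, 355.057]), array([272.692, 232.854])]
(array([550.75 ,   5.771, 267.363]), np.float64(605.3405383146246))
(array([447.733, 130.234, -33.355]), np.float64(350.0806380222666))
(array([455.678, 302.038,  47.809]), np.float64(0.7940412051107428))
```

View pics/m8.png

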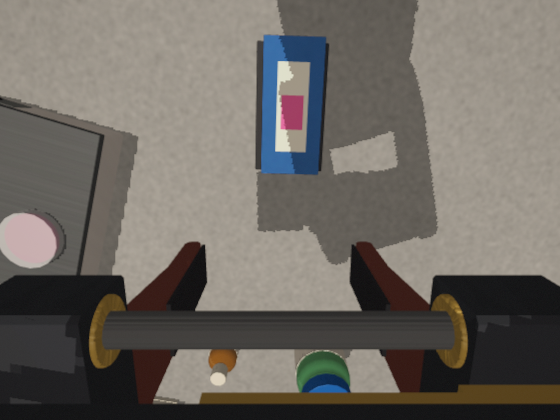

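The wrist view shows the pile (columns 258–327, rows 36–174), all four edges agreeing at centre (452,302), yaw 0.154. Now to above the overhanging end.

carry_out(
  commands=[
    [0,-0.052,-0.018,3,0,0],
    [0,-0.052,-0.014,4,0,0],
    [0,-0.053,-0.011,4,0,0],
    [0,-0.054,-0.008,4,0,0],
    [0,-0.055,-0.004,4,0,0],
    [0,-0.05,0,2,0,0],
    [0,0,0,0,0,0],
  ],
  grip=0.2,
)

```text
t: 11.05
ee_pos: [481.9, -33.7, 181.9]
orientation: [0.163, 1.557, -0.16]
ft_force: [0.7, -0.2, -0.4]
width: 70.8
```

```bash
python3 g.py 464 -41.9 150 -0.184
```

```text
pos [481.87 -33.72 181.89] shift [ 31.74 -11.73 -16.06] turn [-1.25  0.43 -0.12] F [ 0.74 -0.19 -0.43] w 70.77738506362631 t 11.05
```

carry_out(
  commands=[
    [0.03,-0.012,-0.016,-1.2,0.4,0],
    [0.04,0,0,0,0,0],
    [0.045,0,0,0,0,0],
    [0,0,0,0,0,0],
  ],
)

```text
t: 11.55
ee_pos: [466.1, -44.5, 65.9]
orientation: [0.151, 1.56, -0.147]
ft_force: [-0.9, 0.2, -0.2]
width: 70.1
```

```bash
python3 g.py 464 -41.9 24.3 -0.184
```

```text
pos [466.15 -44.5   65.87] shift [41.56  2.03 -2.83] turn [-0.33  0.32 -0.16] F [-0.92  0.23 -0.23] w 70.08314483147164 t 11.55
```

carry_out(
  commands=[
    [0.03,0.002,-0.003,0,0,0],
    [0.009,0,0,0,0,0],
    [0.001,0,0,0,0,0],
    [0,0,0,0,0,0],
  ],
)

```text
t: 12.05
ee_pos: [469.2, -42.2, 30.4]
orientation: [0.15, 1.552, -0.147]
ft_force: [-0.3, -0.3, -0.6]
width: 70.3
```

```bash
python3 g.py 464 -41.9 24.3 -0.184
```

```text
pos [469.16 -42.22  30.42] shift [ 6.05 -0.68 -5.21] turn [-0.33  0.79 -0.21] F [-0.26 -0.31 -0.64] w 70.31590936935045 t 12.05
```

carry_out(
  commands=[
    [0,-0.0005,-0.005,0,0.8,0],
    [0,0,0,0,0,0],
  ],
)

```text
t: 12.3
ee_pos: [465.1, -41.9, 32.0]
orientation: [0.152, 1.564, -0.146]
ft_force: [0.3, 0.0, -0.4]
width: 70.2
```

```bash
python3 g.py 464 -41.9 24.3 -0.184
```

```text
pos [465.06 -41.9   31.98] shift [ 7.68 -0.23 -1.05] turn [-0.32  0.1  -0.22] F [ 0.27  0.04 -0.37] w 70.21000088932698 t 12.3
```

carry_out(
  commands=[
    [0.005,0,-0.001,0,0,0],
    [0.003,0,0,0,0,0],
    [0,0,0,0,0,0],
  ],
)

```text
t: 12.68
ee_pos: [464.1, -41.7, 23.7]
orientation: [0.152, 1.563, -0.146]
ft_force: [0.2, -0.7, -0.2]
width: 70.3
```

```bash
python3 g.py 464 -41.9 24.3 -0.184
```

```text
pos [464.14 -41.73  23.72] shift [-0.58 -0.19 -0.11] turn [-0.33  0.12 -0.22] F [ 0.25 -0.74 -0.2 ] w 70.3018933575828 t 12.675
```

carry_out(
  commands=[
    [-0.0005,0,0,0,0,0],
    [0,0,0,0,0,0],
    [0,0,0,0,0,0],
    [0,0,0,0,0,0],
    [0,0,0,0,0,0],
  ],
  grip=1,
)

```text
t: 13.3
ee_pos: [464.0, -41.7, 24.1]
orientation: [0.152, 1.564, -0.146]
ft_force: [-0.9, 0.3, -0.4]
width: 53.7
```

```bash
python3 look.py 9 65; python3 g.py 464 -41.9 24.3 -0.184
```

```text
scene [[679.1, 424.1], [733.9, 430.6], [715.9, 375.5], [658.6, 378.1]] [696.9 402.1] [55.2 58.  57.3 50.4] yaw 1.255
scene [[455.3, -17.9], [572.8, -32.5], [561.7, -87.8], [443.2, -66.4]] [508.2 -51.2] [118.3  56.4 120.5  50. ] yaw -0.124
scene [[519.9, 328.8], [528.2, 277.7], [410.2, 256.1], [403.6, 311.6]] [465.5 293.5] [ 51.7 120.   56.  117.6] yaw 0.182
side [[573.2, -33.0], [564.8, -85.9], [488.1, -74.9], [510.8, -24.1]] [534.2 -54.5] [53.6 77.5 55.5 63. ] yaw -0.143
pos [464.04 -41.72  24.08] shift [-0.22 -0.19 -0.01] turn [-0.33  0.1  -0.22] F [-0.1  -0.42  0.17] w 53.170963061059254 t 13.45
```

carry_out(
  commands=[
    [-0.004,0,0,0,0,0],
    [-0.008,0,0,0,0,0],
    [-0.012,0,0,0,0,0],
    [-0.02,0,0,0,0,0],
    [-0.02,0,0,0,0,0],
    [0,0,0,0,0,0],
  ],
)

```text
t: 14.2
ee_pos: [464.1, -42.0, 92.7]
orientation: [0.152, 1.562, -0.146]
ft_force: [0.6, -0.1, -0.7]
width: 53.5
```

```bash
python3 look.py 10 124;python3 g.py 464 -41.9 90 -0.184; python3 - <<'E'
import pickle,cv2,numpy as np
d=pickle.load(open('im10.pkl','rb'))
cv2.imwrite('pics/z10.png',np.hstack([cv2.resize(d['side']['pixels'][150:270,200:355],(400,311)),cv2.resize(d['wrist']['pixels'],(400,311))]))
E
```

```text
scene [[709.4, 396.6], [754.3, 402.0], [746.4, 338.6], [695.0, 364.0]] [726.3 375.3] [45.2 63.9 57.4 35.7] yaw 1.447
scene [[445.8, -16.8], [563.9, -31.4], [556.9, -88.6], [439.8, -65.7]] [501.6 -50.6] [119.   57.5 119.3  49.3] yaw -0.124
scene [[558.3, 306.1], [566.2, 257.6], [454.5, 237.1], [446.9, 289.7]] [506.5 272.6] [ 49.1 113.5  53.1 112.6] yaw 0.182
side [[577.3, -17.5], [568.0, -72.1], [489.9, -61.2], [512.7, -8.7]] [537.  -39.9] [55.3 78.9 57.2 65.2] yaw -0.139
pos [462.52 -41.77  90.73] shift [0.73 0.14 1.48] turn [-0.32 -0.06 -0.21] F [-0.18  0.16 -1.28] w 53.661653494384474 t 14.35
```

View pics/z10.png

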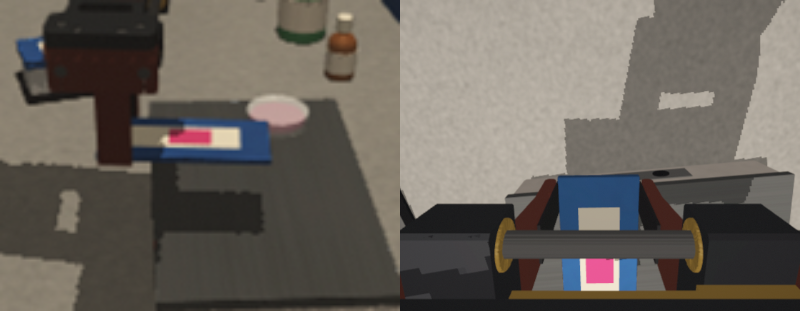

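The carrier is lifted and held level (side view: carrier from (130,140) to (270,160), finger bottom at its underside). I'll check the sag and the pose in the hand.

```bash
python3 - <<'E'
from m import *
import pickle
np.set_printoptions(precision=1,suppress=True)
d=pickle.load(open('im10.pkl','rb'));S,E=d['scene'],d['side']
pk=lambda im:[cent(c) for c in blobs(im,(150,90,100),(178,255,255),15)[0]]
print('pink',pk(S),pk(E))
for v in pk(S):
    for w in pk(E):
        q=tri(S,v,E,w)
        if q[1]<6: print(q)
qs=[quad(c) for c in blobs(S,amin=140)[0]];qe=[quad(c) for c in blobs(E,amin=140)[0]]
for a in qs:
  for b in qe:
    for u in a:
      for v in b:
        q=tri(S,u,E,v)
        if q[1]<5 and 90<q[0][2]<160 and 400<q[0][0]<620 and -120<q[0][1]<20: print('corner',q)
E
```

```text
pink [array([167. , 217.6]), array([266.5, 190.3]), array([391. , 179.1])] [array([299.1, 355. ]), array([273.4, 202. ])]
(array([ 507.4, -317.6,   48.4]), np.float64(2.4827212347441576))
(array([513.6, -52.2, 136.3]), np.float64(1.6840351735266867))
corner (array([572. , -33. , 134.1]), np.float64(2.9872829214011016))
corner (array([563.6, -88.8, 134.5]), np.float64(0.1431923091950417))
```

carry_out(
  commands=[
    [-0.01,0.02,-0.006,-1,0,0],
    [-0.008,0.032,-0.011,-2,0,0],
    [0,0.032,-0.01,-2,0,0],
    [0,0.033,-0.008,-2,0,0],
    [0,0.033,-0.007,-2,0,0],
    [0,0.034,-0.006,-2,0,0],
    [0,0.034,-0.005,-2,0,0],
    [0,0.034,-0.004,-2,0,0],
  ],
)

```text
t: 15.35
ee_pos: [419.1, 219.3, 103.5]
orientation: [-0.058, 1.582, 0.061]
ft_force: [0.5, 1.0, -0.7]
width: 53.2
```

```bash
python3 g.py 407.3 294.9 100 0.154
```

```text
pos [419.05 219.3  103.53] shift [ 3.77 76.27 -5.97] turn [-4.5  -0.7  -0.15] F [ 0.51  1.03 -0.74] w 53.245245800861646 t 15.35
```

carry_out(
  commands=[
    [0,0.03,-0.003,-2,-0.4,0],
    [0,0.025,-0.002,-2,-0.3,0],
    [0,0.015,-0.001,-0.5,0,0],
    [0,0,0,0,0,0],
  ],
)

```text
t: 15.85
ee_pos: [402.8, 291.1, 100.2]
orientation: [-0.126, 1.572, 0.125]
ft_force: [-0.1, -0.4, -0.2]
width: 53.4
```

```bash
python3 g.py 407.3 294.9 20 0.154
```

```text
pos [402.79 291.09 100.2 ] shift [80.17  3.03  5.47] turn [ 0.31 -0.3  -0.01] F [-0.13 -0.36 -0.17] w 53.40000097749328 t 15.85
```

carry_out(
  commands=[
    [0.025,0.003,0.005,0.3,0,0],
    [0.025,0,0,0,0,0],
    [0.02,0,0,0,0,0],
    [0,0,0,0,0,0],
  ],
)

```text
t: 16.35
ee_pos: [407.5, 291.6, 27.9]
orientation: [-0.119, 1.574, 0.117]
ft_force: [-0.1, -0.5, -1.0]
width: 53.8
```

```bash
python3 g.py 407.3 294.9 12 0.154
```

```text
pos [407.51 291.56  27.88] shift [15.87  3.35  0.4 ] turn [-0.22 -0.38  0.07] F [-0.1  -0.45 -1.03] w 53.79331180784972 t 16.35
```

carry_out(
  commands=[
    [0.004,0.0033,0.0005,-0.2,-0.4,0],
    [0.004,0,0,0,0,0],
    [0,0,0,0,0,0],
  ],
)

```text
t: 16.73
ee_pos: [408.7, 294.8, 21.0]
orientation: [-0.12, 1.565, 0.119]
ft_force: [-0.4, -0.1, -0.3]
width: 53.4
```

```bash
python3 g.py 407.3 294.9 10 0.154; python3 - <<'E'
from fit import *
import pickle
np.set_printoptions(precision=1,suppress=True)
d={n:snap(n) for n in('scene','side','wrist')};pickle.dump(d,open('im11.pkl','wb'))
S,E=d['scene'],d['side'];o=ctrl.get_obs();p=o['ee_pos']
pk=lambda im:[cent(c) for c in blobs(im,(150,90,100),(178,255,255),15)[0]]
for v in pk(S):
    for w in pk(E):
        q=tri(S,v,E,w)
        if q[1]<6: print('pink',q)
zt=p[2]+36.3-.4+5
for c in blobs(S,amin=140)[0]:
    try:
        X,y,l=edges(S,c,zt)
        if l.max()<150: print(X,y,l)
    except Exception: pass
E
```

```text
pos [408.7  294.82  20.95] shift [10.95  0.3  -1.4 ] turn [-0.09  0.16  0.02] F [-0.45 -0.09 -0.28] w 53.359342055175816 t 16.725
pink (array([ 507.3, -317.7,   48.5]), np.float64(2.4196147921033755))
pink (array([460. , 300.8,  65.6]), np.float64(1.9555553490159885))
[695.7 402.1] [np.float32(0.5300435), np.float32(-1.4731985), np.float32(0.56417143), np.float32(-1.3149661)] [55.3 51.3 47.4 50.1]
[457.  298.5] [np.float32(0.16751051), np.float32(0.1342498), np.float32(0.17789721), np.float32(0.15640962)] [ 58.9 124.4  56.2 124.9]
```

carry_out(
  commands=[
    [0.004,0.0003,-0.002,0,0.1,0],
    [0.003,0,0,0,0,0],
    [0.001,0,0,0,0,0],
    [0,0,0,0,0,0],
  ],
)

```text
t: 17.38
ee_pos: [406.7, 295.1, 12.7]
orientation: [-0.12, 1.566, 0.12]
ft_force: [-0.1, -0.5, -0.0]
width: 53.7
```

```bash
python3 g.py 406.8 294.9 9.2 0.154
```

```text
pos [406.66 295.08  12.74] shift [ 3.54 -0.2   0.11] turn [-0.08  0.08  0.01] F [-0.11 -0.46 -0.03] w 53.682990720651524 t 17.375
```

carry_out(
  commands=[
    [0.0015,0,0,0,0,0],
    [0,0,0,0,0,0],
  ],
)

```text
t: 17.62
ee_pos: [406.7, 295.1, 11.2]
orientation: [-0.12, 1.566, 0.12]
ft_force: [0.2, -0.1, -1.3]
width: 53.5
```

carry_out(
  commands=[
    [0.001,0,0,0,0,0],
    [0,0,0,0,0,0],
  ],
)

```text
t: 17.88
ee_pos: [406.8, 295.1, 10.1]
orientation: [-0.12, 1.566, 0.12]
ft_force: [-0.2, -0.9, -0.3]
width: 53.2
```

carry_out(
  commands=[
    [0.0008,0,0,0,0,0],
    [0,0,0,0,0,0],
  ],
)

```text
t: 18.12
ee_pos: [406.9, 295.2, 9.3]
orientation: [-0.12, 1.566, 0.12]
ft_force: [0.3, 0.3, 0.1]
width: 53.7
```

carry_out(
  commands=[
    [0.0005,0,0,0,0,0],
    [0,0,0,0,0,0],
  ],
)

```text
t: 18.38
ee_pos: [406.9, 295.2, 9.2]
orientation: [-0.12, 1.566, 0.12]
ft_force: [0.2, -0.4, -0.3]
width: 53.8
```

Contact is at 9.2, just where predicted. I'll release.

carry_out(
  commands=[
    [0,0,0,0,0,0],
    [0,0,0,0,0,0],
    [0,0,0,0,0,0],
  ],
  grip=0.3,
)

```text
t: 18.75
ee_pos: [407.1, 295.4, 9.2]
orientation: [-0.119, 1.565, 0.12]
ft_force: [0.1, -0.7, -0.9]
width: 61.4
```

carry_out(
  commands=[
    [-0.005,0,0,0,0,0],
    [-0.02,0,0,0,0,0],
    [-0.04,0,0,0,0,0],
    [-0.04,0,0.02,0,0,0],
    [-0.04,0,0.05,0,0,0],
    [-0.02,0,0.05,0,0,0],
    [0,0,0,0,0,0],
  ],
)

```text
t: 19.62
ee_pos: [526.7, 313.4, 180.5]
orientation: [-0.121, 1.565, 0.12]
ft_force: [-0.6, -0.1, -0.1]
width: 61.4
```

```bash
python3 g.py 526 313 180 0.154; python3 look.py 12 50 ; python3 - <<'E'
from fit import *
import pickle
np.set_printoptions(precision=2,suppress=True)
d=pickle.load(open('im12.pkl','rb'));W,S,E=d['wrist'],d['scene'],d['side']
for n,im,z in(('wrist',W,50),('scene',S,50),('side',E,50)):
    for c in blobs(im,amin=140)[0]:
        try:
            X,y,l=edges(im,c,z)
            if l.max()<135: print(n,X,np.array(y),l)
        except Exception: pass
w=W['pixels'];e=E['pixels'][140:200,180:280];s=S['pixels'][150:210,350:450]
cv2.imwrite('pics/f.png',np.hstack([w[:420],np.vstack([cv2.resize(e,(240,144)),cv2.resize(s,(240,144)),cv2.resize(S['pixels'],(240,132))])]))
E
```

```text
pos [526.73 313.38 180.51] shift [ 0.5  -0.26 -0.78] turn [-0.02  0.13  0.02] F [-0.62 -0.14 -0.09] w 61.447289877465785 t 19.625
scene [[672.4, 431.2], [714.1, 436.2], [717.5, 373.4], [651.1, 393.6]] [688.8 408.6] [42.  62.8 69.4 43.2] yaw -1.516
scene [[506.5, 338.1], [516.0, 279.6], [396.2, 261.4], [387.4, 318.0]] [451.5 299.3] [ 59.3 121.2  57.3 120.8] yaw 0.151
wrist [[505.3, 338.5], [513.7, 284.6], [397.6, 265.7], [388.0, 319.0]] [451.2 301.9] [ 54.5 117.6  54.2 118.9] yaw 0.161
wrist [724.53 393.23] [-0.71  0.16  0.89  0.14] [13.26 42.05 15.65 21.79]
wrist [451.33 301.91] [0.15 0.17 0.18 0.18] [ 53.97 117.3   52.75 118.62]
scene [688.77 408.51] [-1.55  0.04  1.29 -0.51] [39.52 56.22 64.82 42.91]
scene [451.44 299.68] [0.13 0.18 0.15 0.17] [ 54.24 117.23  55.68 118.47]
```

View pics/f.png

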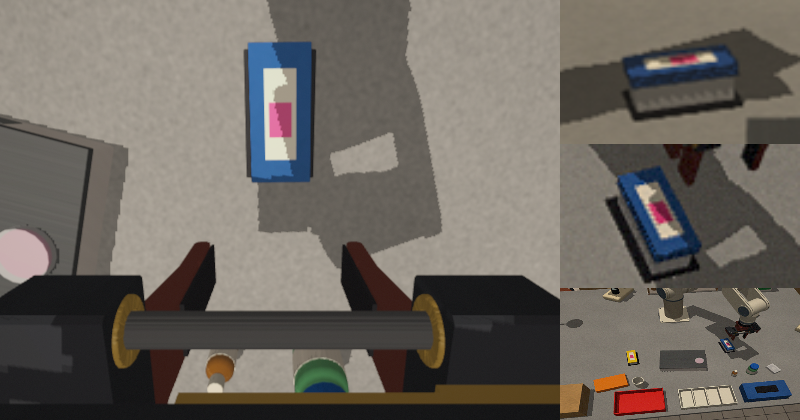

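The pile now holds three carriers, with the top at columns 245–315, rows 42–182, square on the ones below. The dish and the yellow pile are still in place. I'll hand it in.

```bash
python3 -c "
from workcell import ctrl
print(ctrl.close_job())"
```

```text
the job is handed in; nothing more can be done
None
```

The blue carrier is on top of the blue pile, and the job was handed in at about 20 s of the 53 s allowed. I pushed it along its own length with two fingertips until about 38 mm overhung the front edge. Then I gripped the overhanging end from the sides, lifted it level, lowered it to contact and released it.

**Last checks:**
- **Placing:** the wrist camera puts the carrier at (451.3, 301.9) mm with a yaw of about 0.15–0.18 rad. The pile measured (452.0, 301.8) mm and 0.154 rad before. Contact came at the predicted height, 9.2 against 9.1 mm.
- **Left alone:** the last picture shows the pile standing, with the dish and the yellow pile in place. I judged those two by eye and did not re-measure them.

**What disagreed:**
- **TCP height:** the fingertips are about 36 mm above the reported TCP. My first push passed over the carrier without moving it. I found the offset by triangulation and by touching the warmer, and corrected for it.
- **Force reading:** it stayed near zero even in contact, so I judged contact from where the arm stopped. That means I have no measured contact forces to hold against the 40 N and 120 N limits.
- **Measured heights:** camera triangulation read 1.5–3 mm above the stated heights. I used the stated ones, which matched the known sizes and the contact heights.
- **Scene camera:** its final fit put the carrier's y at 299.7 mm, about 2 mm from the wrist camera. That is about the calibration error given for the cameras.

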